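# Load a lug plate into the tack-weld jig

## Robot

A 7-joint arm with a two-finger parallel gripper is mounted at the origin on the work surface. World frame = base frame: x ahead of the robot, y to its left, z up, the work surface at z = 0. Lengths are in mm, angles in rad, forces in N, time in s.
With the tool pointing down it reaches from about 425 to 925 mm from the base axis. Payload 6.8 kg.
Tool frame: the origin (TCP) lies midway between the tips of the shut fingers; the grasp point (between the pads) lies 19 mm behind it; y points along the fingers, x is the direction in which the jaws open and shut, and the axes are right-handed (so a half turn about y gives the same grasp; the last joint's range is limited). The gripper opens to 88 mm and grips with 3 to 60 N. Pads are 20 mm wide; open, the fingers measure 115 mm over their backs; the gripper's body (75 mm by 178 mm) begins 61 mm behind the grasp point.
Start: joints at [-1.251, 0.477, 0.022, 1.555, -0.011, 1.109, -0.083], TCP at [280.036, 614.188, 222.664] pointing down, gripper open.
Joint ranges: [-2.96, 2.96], [-0.34, 2.1], [-1.41, 1.46], [0.24, 2.44], [-1.37, 4.51], [0.17, 1.92], [-2.96, 2.96]. Speed limits (rad/s): [2.39, 2.39, 3.14, 3.14, 3.14, 3.14, 3.14].

## Interface

Orientations are given as [roll, pitch, yaw] about the fixed x, y, z axes, in that order (R = Rz(yaw) Ry(pitch) Rx(roll)).
In Python, from workcell import arm, imaging, ticket gives the robot as it stands.
- The arm moves only by the tool play_rows, never from a script. Its argument "increments" is a list of rows, each a list of 7 numbers: the closure, from 0 (fully open) to 1 (shut), then the shift along the tool's x, y, z in cm, then the turn, a rotation vector about the tool's x, y, z in degrees. A call has 1 to 20 rows; each row shifts and turns the pose as measured when the row begins, along the tool's axes as they then stand; what a row does not reach is not made up. A row lasts 1/8 s, in which the tool goes at most 62.5 mm and 10.7 degrees, less where a joint would pass 70% of its speed; a pose out of reach is approached as far as the arm can. A call with a gripper value outside its range is refused whole. The fingers move at their own pace and stop on an object; "squeeze" is the grip in N (left out, the last holds). Time passes only in rows, so rows that do not move let the fingers close. It gives the time, the measured TCP pose, the force and the opening at its end, in the units of the state.
- arm.observe(): the state, without advancing time (a new reading comes with each control period).
- imaging.get_image(name): name is "scene" or "side" or "wrist"; returns (picture, depth): 400x640x3 uint8, blue, green, red; 400x640 float32, mm along the optical axis (not along the pixel's ray), 0 where there is no reading.
- imaging.calibration(name): a dict with "mtx" (3x3 intrinsics, pixels), "dist_coeffs" ([k1, k2, p1, p2, k3] as OpenCV has them; the pictures are not rectified), "R" (3x3) and "t" (3): a world point X has camera coordinates R X + t; the wrist camera has in their place "mount" (4x4, takes a point from camera to tool coordinates, whose origin is the TCP and whose axes are the tool frame's). Camera axes: x right, y down, z forward; pixel columns grow to the right and rows downward; lengths in mm; the calibration is good to about 2 mm. A picture is of the moment at which its call begins: read the wrist's pose just before it. calibration takes no time and is no camera call.
- ticket.close_job(): hands the job in, once; it reports no verdict.
The state is a dict: "clock": time; "q": joint angles; "dq": joint speeds; "joint_efforts": joint torques, N m; "tool_pos": TCP position; "tcp_rot": TCP orientation; "ft_force": force on the tool from outside, world axes, zero at the start; "moment": the same for the moment, N m; "gripper_width": opening from 0.0 (shut) to 1.0 (fully open).
Only numpy, scipy, OpenCV 4.12 (cv2) and the standard library are available. Lean on these libraries where they do the work, as an engineer would, in place of code of your own. Each camera call takes 0.05 s, during which the arm holds its last target. There are 200 camera calls.

## Task

Take the tall rectangular lug plate out of the rack and set it in the jig's slot, tipping its lower edge in from the front at an angle because the bridge bar is in the way above, then straighten it. Leave it released, standing on the slot floor, upright and flat against the fence, with its side edge up against the end stop. Leave the short gusset in the rack where it is.

Things in the scene. Friction and masses are not known exactly. Their poses are not given: they have to be found in the camera images.
- lug_mid (a point): Centre (half-way up) of the loose lug plate: a bare steel rectangle 10 mm thick (its x axis), 60 mm wide (y), 90 mm high (z, up), 0.3 to 0.5 kg, with a dark round 16 mm hole mark on both faces. It starts upright in one pocket of the rack, its foot 8 mm above the table, 68 mm of it free above the pocket walls. A half turn about z makes no difference.
- lug_foot (a point): Centre of the lug plate's lower edge, 45 mm below lug_mid; same axes.
- gusset_mid (a point): Centre of the other loose plate, a short stepped steel gusset 10 mm thick (x), 60 mm wide (y), 53 mm high (z), only 30 mm wide in its top 18 mm. It stands in the rack's other pocket, 60 mm from the lug plate, and stays there.
- rack: Fixed wooden rack, origin at the centre of its underside on the table: base 100 mm (x) by 84 mm (y), 8 mm thick. Two pockets at x = -30 and +30 mm, each 13 mm (x) by 68 mm (y), walls 8 mm thick up to 30 mm above the table. Plates stand with their thickness along the rack's x axis.
- slot_corner (a point): Corner of the fixed steel jig where slot floor, fence plane and end stop meet, 10 mm above the table. Jig axes, same for all its points: x level, square to the fence, away from the robot (the plate comes in from the -x side); y along the slot towards the end stop; z up. Slot: floor z = 0, from x = -17.5 to 0 mm, from y = -130 to 0 mm. The seated lug plate's centre is at (-5, -30, 45) mm.
- rail_mid (a point): Middle (60 mm from the end stop) of the inner top edge of the jig's front rail, 24 mm above the slot floor; the rail is 10 mm thick towards -x. A plate let go in the slot leans by itself, top towards -x, 20 to 25 degrees from upright, resting on this edge with its foot against the rear rail; it does not fall out if let go at under 30 degrees.
- fence_mid (a point): Middle of the front face of the fence bar (18 mm high, along the whole slot), 66 mm above the slot floor. The fence face and the rear rail's face (24 mm high) lie in one upright plane, x = 0 of slot_corner. A light push of under 4 N towards +x near the plate's top stands it up against the fence, and it then stays upright by itself.
- bridge_mid (a point): Middle of the lower front edge of the jig's bridge bar, 98 mm above the slot floor and 14 mm in front of the fence plane. The bar is 14 mm high, 26 mm deep (+x) and 160 mm long, over the whole slot and square on two uprights behind the fence plane: no plate can be lowered straight down past it. An upright lug plate has 8 mm free below it.
- stop_top (a point): Top rear edge of the end stop's inner face, 50 mm above slot_corner. The stop, 10 mm thick (+y), reaches 27.5 mm from the fence plane towards -x, closing the slot's end at full width. The other end of the slot is open.
Mind the look-alikes: they are no part of the job. What is shaped like the part that bears lug_mid but green or yellow is not meant.

How it is judged:
By the outcome, as a careful person would: the job done as asked, in the order asked, and still so for the second after the job is handed in, with the robot touching nothing.
It also fails if it takes over 58 s, if anything falls off the work surface, if the arm or the gripper's body presses on something with over 40 N, if the wrist force passes 120 N, or if a joint passes its speed limit or range.

## Working session

There is one attempt and no reset: what is moved stays moved. The work goes in short steps, Python scripts to look and compute and a tool call to move; the robot and the scene stay as the last step left them, time stands still between calls to the robot, and variables do not carry over. Pictures are saved under pics/ and viewed, about 8 in all and at most 12, crops included, and the job is handed in when it is done.

Besides the shell and the picture viewer there is one more tool, called after "Emit:" as name(argument=value, ...) on one line, values as JSON. play_rows: Moves the arm, as the interface text tells. Its arguments: {"type":"object","properties":{"increments":{"type":"array","items":{"type":"array","items":{"type":"number"}}},"squeeze":{"type":"number"}},"required":["increments"]}

```bash
ls && mkdir -p pics
cat > h.py <<'E'
import numpy as np, cv2
from scipy.spatial.transform import Rotation as Ro
from workcell import arm, imaging, ticket
def cal(n):
    c=imaging.calibration(n); K=np.array(c["mtx"],float); d=np.array(c["dist_coeffs"],float)
    if "mount" in c:
        s=arm.observe(); T=np.eye(4); T[:3,:3]=Ro.from_euler('xyz',s["tcp_rot"]).as_matrix(); T[:3,3]=s["tool_pos"]
        M=np.linalg.inv(T@np.array(c["mount"],float)); return K,d,M[:3,:3],M[:3,3]
    return K,d,np.array(c["R"],float),np.array(c["t"],float).ravel()
def ray(C,uv):
    K,d,R,t=C; p=cv2.undistortPoints(np.array(uv,float).reshape(-1,1,2),K,d).reshape(-1,2)
    D=np.c_[p,np.ones(len(p))]@R; return -R.T@t, D   # D scaled so depth=1
def onz(C,uv,z):
    o,D=ray(C,uv); return o+D*((z-o[2])/D[:,2])[:,None]
def ondepth(C,uv,dep):
    o,D=ray(C,uv); return o+D*np.array(dep,float).reshape(-1,1)
def proj(C,X):
    K,d,R,t=C; return cv2.projectPoints(np.array(X,float).reshape(-1,1,3),cv2.Rodrigues(R)[0],t,K,d)[0].reshape(-1,2)
E
python3 - <<'E'
from h import *
for n in ("scene","side"):
    C=cal(n); im,dp=imaging.get_image(n); cv2.imwrite(f"pics/{n}0.png",im); np.savez(f"{n}0.npz",im=im,dp=dp)
    print(n,(-C[2].T@C[3]).round(),C[2][2].round(2),C[0][0,0])
s=arm.observe(); print(s)
E
```

```text
pics
scene [1163. -124.  882.] [-0.57  0.16 -0.81] 504.103776541027
side [ 360. -667.  549.] [ 0.29  0.81 -0.5 ] 478.5198023856344
{'clock': 0.1, 'q': array([-1.25108362,  0.47768717,  0.02233669,  1.55628699, -0.01149447,
        1.10931342, -0.08313447]), 'dq': array([ 5.13778218e-04, -1.78456845e-03, -4.48614558e-04, -2.82352459e-03,
       -1.46597643e-03, -8.31799421e-05,  1.05686102e-03]), 'joint_efforts': array([ 4.21583711e-03, -5.84091997e+01,  1.53997846e+00, -2.73313057e+01,
       -5.42208657e-02,  1.30904067e-02,  4.57784688e-05]), 'tool_pos': array([279.83715941, 613.69324352, 221.82683331]), 'tcp_rot': array([-1.57091059e+00,  1.56266599e-03,  1.14297753e+00]), 'ft_force': array([-0.12560177, -0.26705893,  0.01066072]), 'moment': array([ 0.00222183, -0.04279614, -0.04883377]), 'gripper_width': 0.9996298857981368}
```

View pics/scene0.png

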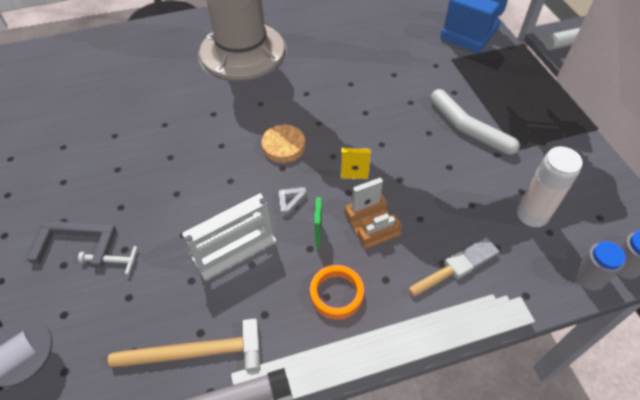

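View pics/side0.png

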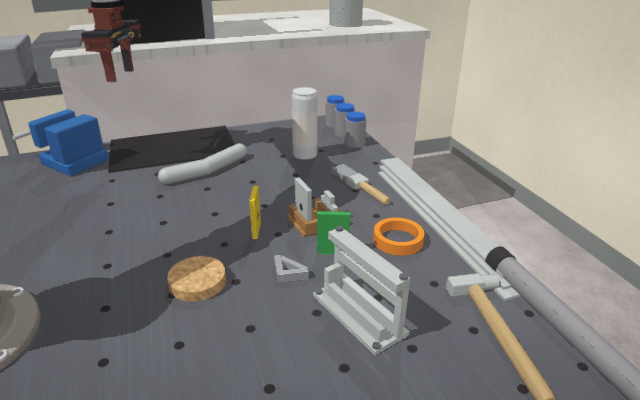

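Scene picture: the jig is at about (230,238), the rack at (373,222). The candidates are the grey plate in the rack (367,195), the yellow plate (355,163) and the green plate (318,222). The grey one standing in the rack is the lug, being bare steel, tall and in a pocket. I'll confirm that in an enlarged crop.

Run:
```python
from h import *
a=np.load("scene0.npz"); b=np.load("side0.npz")
A=cv2.resize(a["im"][170:250,330:410],None,fx=5,fy=5,interpolation=cv2.INTER_CUBIC)
B=cv2.resize(b["im"][170:250,275:355],None,fx=5,fy=5,interpolation=cv2.INTER_CUBIC)
cv2.imwrite("pics/rack.png",np.hstack([A,B]))
A=cv2.resize(a["im"][190:290,175:285],None,fx=3.6,fy=3.6,interpolation=cv2.INTER_CUBIC)
B=cv2.resize(b["im"][220:350,300:420],None,fx=3.3,fy=3.3,interpolation=cv2.INTER_CUBIC)
h=430;o=np.zeros((h,800,3),np.uint8);o[:A.shape[0],:A.shape[1]]=A;o[:B.shape[0],400:400+B.shape[1]]=B
cv2.imwrite("pics/jig.png",o)
# cloud fused, world
for n,d in (("scene",a),("side",b)):
    C=cal(n); v,u=np.mgrid[0:400,0:640]; P=ondepth(C,np.c_[u.ravel(),v.ravel()],d["dp"].ravel()).reshape(400,640,3)
    np.save(f"{n}P.npy",P)
    for nm,uv in dict(scene=dict(lug=(367,190),rack=(378,240),yel=(355,160),grn=(318,210),jig=(228,215),tbl=(300,190)),side=dict(lug=(303,200),yel=(255,210),grn=(333,230),jig=(365,255),tbl=(300,320)))[n].items():
        print(n,nm,P[uv[1],uv[0]].round())
```

```text
scene lug [615. 134.  87.]
scene rack [688. 136.  12.]
scene yel [516. 146.  63.]
scene grn [636.  27.  93.]
scene jig [ 617. -139.  123.]
scene tbl [525.  20.  18.]
side lug [605. 121.  69.]
side yel [508. 126.  62.]
side grn [595. -72. 121.]
side jig [ 617. -148.  120.]
side tbl [ 520. -128.   -0.]
```

View pics/rack.png

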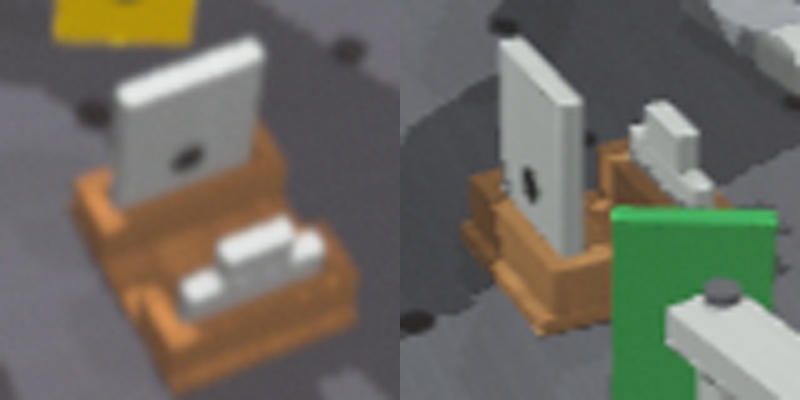

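View pics/jig.png

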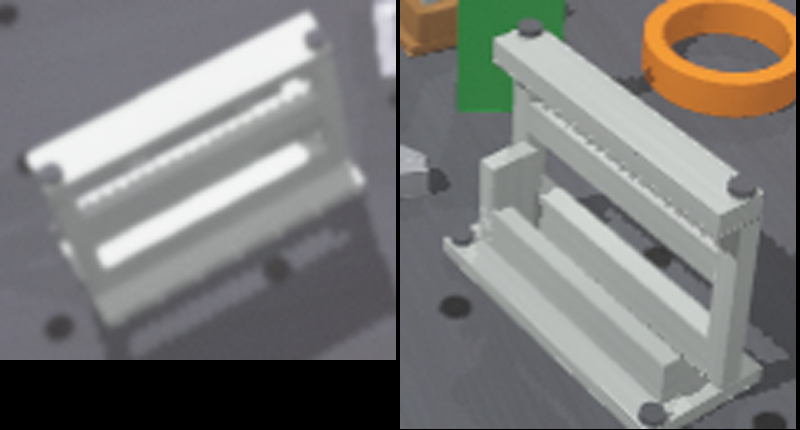

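Rack crop: the lug is the grey plate with the hole mark, in the pocket nearer the robot, with its top edge at about scene (368,183). The stepped gusset sits in the other pocket. Jig crop: the slot's open front faces the robot, and the end stop is at the end near the green plate. Next I measure the top faces.

Run:
```python
from h import *
def rect(n,roi,z,thr):
    im=np.load(f"{n}0.npz")["im"]; C=cal(n); x0,x1,y0,y1=roi
    s=8; g=cv2.resize(cv2.cvtColor(im,cv2.COLOR_BGR2GRAY)[y0:y1,x0:x1],None,fx=s,fy=s,interpolation=cv2.INTER_CUBIC)
    m=(g>thr).astype(np.uint8); c=max(cv2.findContours(m,0,2)[0],key=cv2.contourArea).reshape(-1,2)
    p=(c+.5)/s-.5+[x0,y0]; W=onz(C,p,z)[:,:2].astype(np.float32); r=cv2.minAreaRect(W)
    print(n,roi,"px",p.min(0).round(1),p.max(0).round(1),"rect",np.round(r[0],1),np.round(r[1],1),round(r[2],1))
for t in (195,205,215,225):
    print(t)
    rect("scene",(350,388,174,195),98,t)
    rect("scene",(178,272,192,242),122,t)
    rect("side",(295,318,175,192),98,t)
    rect("side",(322,415,222,290),122,t)
for n in ("scene","side"):
    P=np.load(f"{n}P.npy")
    for nm,lo,hi in (("lug",(570,80,75),(660,180,97)),("lugtop",(570,80,90),(660,180,105)),("bridge",(540,-280,116),(720,-60,130)),("green",(560,-60,20),(700,60,200)),("yellow",(470,90,20),(560,190,200))):
        Q=P[np.all((P>lo)&(P<hi),2)]
        if len(Q)>8: print(n,nm,len(Q),Q.min(0).round(),Q.max(0).round(),[np.round(v,1) for v in cv2.minAreaRect(Q[:,:2].astype(np.float32))],np.median(Q[:,2]).round(1))
```

```text
195
scene (350, 388, 174, 195) px [353.8 178.2] [381.2 190.3] rect [609.3 137. ] [10.  59.4] 7.0
scene (178, 272, 192, 242) px [182.4 193.4] [261.9 239.9] rect [ 620.  -144.8] [ 27.5 160.4] 16.1
side (295, 318, 175, 192) px [295.2 177.9] [309.7 190.2] rect [608.6 134.1] [ 7.7 57.9] 6.1
side (322, 415, 222, 290) px [329.1 229.1] [401.6 284.1] rect [ 619.5 -146.8] [ 24.9 158.2] 15.7
205
scene (350, 388, 174, 195) px [354.1 178.4] [381.1 190.1] rect [609.3 137.1] [ 9.1 58.5] 7.1
scene (178, 272, 192, 242) px [182.7 193.6] [261.7 239.7] rect [ 620.  -144.8] [ 26.7 159.8] 16.1
side (295, 318, 175, 192) px [306.3 189.3] [309.2 189.9] rect [611.4 108.4] [2.5 5.6] 71.3
side (322, 415, 222, 290) px [343.3 277.1] [362.3 289.4] rect [ 573.  -205.6] [ 8.5 33. ] 15.6
215
scene (350, 388, 174, 195) px [354.3 178.8] [380.8 189.8] rect [609.4 137. ] [ 7.8 57.4] 6.9
scene (178, 272, 192, 242) px [182.9 193.8] [261.4 239.3] rect [ 619.9 -145. ] [ 25.8 159.2] 15.9Traceback (most recent call last):
  File "<stdin>", line 12, in <module>
  File "<stdin>", line 5, in rect
ValueError: max() iterable argument is empty
```

Lug top centre is about (609,136) with yaw 7° and size 59x10, which fits. Bridge top centre is about (620,-145.5) with yaw 16° and size 160x26.5, which also fits. I'll check obstacle heights along the first path, then move.

Run:
```python
from h import *
for n in ("scene","side"):
    P=np.load(f"{n}P.npy").reshape(-1,3); P=P[np.isfinite(P).all(1)]
    a=np.array([280,614]);b=np.array([609,136]);d=(b-a)/np.linalg.norm(b-a)
    r=P[:,:2]-a; s=r@d; l=abs(r@[-d[1],d[0]])
    k=(s>60)&(s<560)&(l<110)&(P[:,2]<400); Q=P[k]
    print(n,k.sum(),np.percentile(Q[:,2],[50,99,99.9,100]).round(),Q[Q[:,2].argmax()].round())
    a=np.array([609,136]);b=np.array([590,-180]);d=(b-a)/np.linalg.norm(b-a)
    r=P[:,:2]-a; s=r@d; l=abs(r@[-d[1],d[0]])
    k=(s>40)&(s<330)&(l<110)&(P[:,2]<400); Q=P[k]; print(np.percentile(Q[:,2],[50,99,99.9,100]).round(),Q[Q[:,2].argmax()].round())
```

```text
scene 14388 [  2.  88.  96. 100.] [604. 165. 100.]
[  2. 124. 127. 130.] [603. -73. 130.]
side 9531 [  0. 324. 343. 344.] [261. 523. 344.]
[  1. 122. 125. 127.] [608. -79. 127.]
```

Emit:
play_rows(increments=[[0,-2.5,-0.3,-4.15,0,0,0],[0,-2.5,-0.3,-4.15,0,0,0],[0,-2.5,-0.3,-4.15,0,0,0],[0,-2.5,0,-4.15,0,0,0],[0,-2.5,0,-4.15,0,0,0],[0,-2.5,0,-4.15,0,0,0],[0,-2.5,0,-4.15,0,0,0],[0,-2.5,0,-4.15,0,0,0],[0,-2.5,0,-4.15,0,0,0],[0,-2.5,0,-4.15,0,0,0],[0,-2.5,0,-4.15,0,0,0],[0,-2.5,0,-4.15,0,0,0],[0.3,0,0,0,0,9.8,0],[0.3,0,0,0,0,9.8,0],[0.3,0,0,0,0,9.8,0],[0.3,0,0,0,0,9.8,0],[0.3,0,0,0,0,9.8,0],[0.3,0,0,0,0,9.8,0],[0.3,0,0,0,0,0,0]])

```text
clock: 2.48
tool_pos: [614.4, 115.3, 223.1]
tcp_rot: [-1.58, 0.014, 0.086]
ft_force: [-0.4, 0.1, -0.1]
gripper_width: 0.698
```

Run:
```python
from h import *
C=cal("wrist"); im,dp=imaging.get_image("wrist"); cv2.imwrite("pics/w1.png",im); np.savez("w1.npz",im=im,dp=dp,R=C[2],t=C[3])
s=arm.observe(); print(s["tool_pos"],np.degrees(s["tcp_rot"]),(-C[2].T@C[3]).round(),C[2][2].round(2))
print(proj(C,[[609,136,98],[620,-145,122]]))
```

```text
[614.41879143 115.38318285 223.09386594] [-90.49370085   0.7837185    5.01523942] [610. 191. 385.] [ 0.01 -0.28 -0.96]
[[317.80659716 170.48413276]
 [307.07315018 403.11872736]]
```

View pics/w1.png

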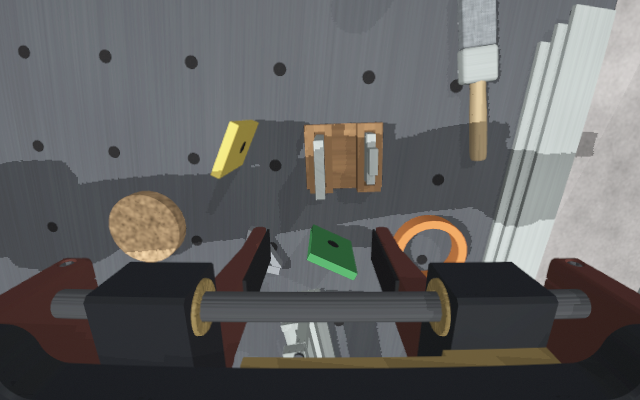

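The wrist picture shows the lug strip at about (319,168), close to the predicted (318,170). The green plate is at (332,252). I'll refine with a threshold.

Run:
```python
from h import *
a=np.load("w1.npz"); im=a["im"]; c=imaging.calibration("wrist"); C=(np.array(c["mtx"],float),np.array(c["dist_coeffs"],float),a["R"],a["t"])
s=8; x0,y0=308,128; g=cv2.resize(cv2.cvtColor(im,cv2.COLOR_BGR2GRAY)[y0:208,x0:334],None,fx=s,fy=s,interpolation=cv2.INTER_CUBIC)
for t in (140,160,180,200):
    k=max(cv2.findContours((g>t).astype(np.uint8),0,2)[0],key=cv2.contourArea).reshape(-1,2)
    p=(k+.5)/s-.5+[x0,y0]; W=onz(C,p,98)[:,:2].astype(np.float32); r=cv2.minAreaRect(W)
    print(t,p.min(0).round(1),p.max(0).round(1),np.round(r[0],1),np.round(r[1],1),round(r[2],1))
```

```text
140 [307.6 127.6] [330.8 199.3] [609.6 142. ] [22.5 72. ] 4.3
160 [312.3 139.8] [324.1 198.9] [610.3 136.4] [10.1 59.4] 8.3
180 [312.8 140.1] [322.6 150.9] [607.  160.7] [ 9.5 10. ] 9.9
200 [313.2 140.4] [322.2 150.3] [607.  160.8] [8.9 9.1] 8.8
```

Emit:
play_rows(increments=[[0.45,0,0,0,0.5,-2.5,-0.8],[0.45,-0.18,0,2.1,0,0,0],[0.45,0,3,0,0,0,0],[0.45,0,3,0,0,0,0],[0.45,0,0,0,0,0,0]])

```text
clock: 3.15
tool_pos: [608.6, 143.0, 161.8]
tcp_rot: [-1.567, 0.0, 0.146]
ft_force: [-0.6, -0.5, -0.8]
gripper_width: 0.551
```

Emit:
play_rows(increments=[[0.45,0.03,2,-0.68,0,0.9,0],[0.45,0,2,0,0,0,0],[0.45,0,2,0,0,0,0],[0.45,0,1.5,0,0,0,0],[0.45,0,0,0,0,0,0]])

```text
clock: 3.78
tool_pos: [612.0, 137.5, 85.7]
tcp_rot: [-1.566, -0.004, 0.13]
ft_force: [-0.1, 0.3, 0.4]
gripper_width: 0.553
```

Emit:
play_rows(increments=[[0.45,-0.2,1,-0.1,0,0,0],[0.45,0,0.9,0,0,0,0],[0.45,0,0,0,0,0,0]])

```text
clock: 4.15
tool_pos: [611.1, 136.3, 66.7]
tcp_rot: [-1.566, -0.006, 0.129]
ft_force: [-0.2, 0.2, -0.0]
gripper_width: 0.551
```

Emit:
play_rows(increments=[[0.45,-0.1,0,0,0,0,0],[1,0,0,0,0,0,0],[1,0,0,0,0,0,0],[1,0,0,0,0,0,0],[1,0,0,0,0,0,0],[1,0,0,0,0,0,0]], squeeze=35)

```text
clock: 4.9
tool_pos: [610.6, 136.4, 67.7]
tcp_rot: [-1.565, -0.008, 0.129]
ft_force: [0.1, -0.4, -0.0]
gripper_width: 0.111
```

Emit:
play_rows(increments=[[1,0,-1,0,0,0,0],[1,0,-3,0,0,0,0],[1,0,-5,0,0,0,0],[1,0,-5,0,0,0,0],[1,-1.15,-1,-3.43,0,0,0],[1,-1.15,0,-3.43,0,0,0],[1,-1.15,0,-3.43,0,0,0],[1,-1.15,0,-3.43,0,0,0],[1,-1.15,0,-3.43,0,0,0],[1,-1.15,0,-3.43,0,0,0],[1,-1.15,0,-3.43,0,0,0],[1,-1.15,0,-3.43,0,0,0],[1,0,0,0,0,-8.6,0],[1,0,0,0,0,0,-10],[1,0,0,0,0,0,-10],[1,0,0,0,0,0,0]])

```text
clock: 6.9
tool_pos: [545.2, -158.8, 221.4]
tcp_rot: [-1.567, -0.357, 0.281]
ft_force: [-1.1, 0.7, -3.5]
gripper_width: 0.113
```

Run:
```python
from h import *
for n in ("scene","side"):
    im,dp=imaging.get_image(n); np.savez(f"{n}1.npz",im=im,dp=dp)
    S=np.array([604.3,-87.5,10.]); Rj=Ro.from_euler('z',16,degrees=True).as_matrix()
    C=cal(n); J=lambda *p: S+Rj@np.array(p,float)
    s=3 if n=="side" else 3.5
    x0,y0,x1,y1=(300,170,433,360) if n=="side" else (165,170,279,300)
    b=cv2.resize(im[y0:y1,x0:x1],None,fx=s,fy=s,interpolation=cv2.INTER_CUBIC)
    for p,col in (((0,0,50),(0,0,255)),((-27.5,0,50),(0,0,255)),((-27.5,10,50),(255,0,0)),((-17.5,-130,24),(0,200,0)),((-27.5,-130,24),(0,200,0)),((-27.5,-130,0),(0,200,0)),((0,-60,66),(255,0,255)),((-14,20,98),(0,200,200)),((-14,-140,98),(0,200,200)),((-17.5,-60,24),(0,200,0))):
        q=((proj(C,[J(*p)])[0]-[x0,y0]+.5)*s).astype(int); cv2.drawMarker(b,tuple(int(v) for v in q),col,cv2.MARKER_CROSS,9,1)
    if n=="scene": A=b
h=max(A.shape[0],b.shape[0]); o=np.zeros((h,A.shape[1]+b.shape[1],3),np.uint8); o[:A.shape[0],:A.shape[1]]=A; o[:b.shape[0],A.shape[1]:]=b
cv2.imwrite("pics/pre.png",o); print(o.shape); s=arm.observe(); print(s["tool_pos"],np.degrees(s["tcp_rot"]),s["gripper_width"])
```

```text
(570, 798, 3)
[ 549.31737065 -157.50072267  222.91306492] [-89.91916007 -20.5042982   16.42103148] 0.10963199664554363
```

View pics/pre.png

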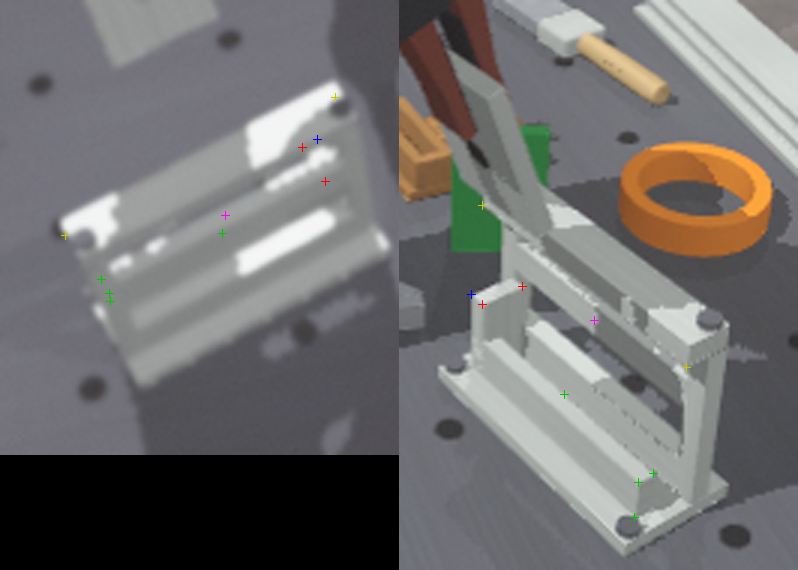

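The overlay fits the jig to about 1 mm (end stop, front rail end and bridge ends). The plate is held at 20° tilt with its yaw matched. Next I approach the pre-insert pose.

Emit:
play_rows(increments=[[1,-0.23,2.4,0.18,0,0,0],[1,-0.23,2.4,0.18,0,0,0],[1,-0.23,2.4,0.17,0,0,0],[1,-0.23,2.4,0.17,0,0,0],[1,0,0,0,0,0,0],[1,0,0,0,0,0,0]])

```text
clock: 7.75
tool_pos: [584.5, -136.4, 130.7]
tcp_rot: [-1.571, -0.355, 0.305]
ft_force: [0.5, -0.2, -3.5]
gripper_width: 0.113
```

```bash
cat >> h.py <<'E'
S=np.array([604.3,-87.5,10.]); Rj=Ro.from_euler('z',16,degrees=True).as_matrix()
def jig(L=59.7):
    s=arm.observe(); R=Rj.T@Ro.from_euler('xyz',s["tcp_rot"]).as_matrix(); p=Rj.T@(s["tool_pos"]-S)
    F=p+L*R[:,1]; n=R[:,0]
    print("t",round(s["clock"],2),"tcp jig",p.round(1),"foot",F.round(1),"Lcorner",(F-5*n).round(1),"Rcorner",(F+5*n).round(1))
    print("tool y",R[:,1].round(3),"tool x",R[:,0].round(3),"tilt",np.degrees(np.arctan2(R[0,1],-R[2,1])).round(2),"F jig",(Rj.T@s["ft_force"]).round(1),"w",round(s["gripper_width"],3))
E
python3 -c "
from h import *
jig()"
```

```text
t 7.75 tcp jig [-32.5 -41.5 120.7] foot [-11.7 -41.   64.7] Lcorner [-16.4 -41.1  62.9] Rcorner [ -7.  -40.9  66.4]
tool y [ 0.348  0.009 -0.938] tool x [0.937 0.025 0.348] tilt 20.35 F jig [ 0.4 -0.3 -3.5] w 0.113
```

Emit:
play_rows(increments=[[1,-1.3,-0.5,0,0,1.4,0],[1,0,0,0,0,0,0],[1,0,0,0,0,0,0]])

```text
clock: 8.12
tool_pos: [571.4, -141.4, 133.4]
tcp_rot: [-1.563, -0.358, 0.278]
ft_force: [-0.7, -1.0, -4.3]
gripper_width: 0.111
```

```bash
python3 -c "
from h import *
jig()"
```

```text
t 8.12 tcp jig [-46.5 -42.7 123.4] foot [-25.6 -42.3  67.4] Lcorner [-30.2 -42.3  65.7] Rcorner [-20.9 -42.3  69.2]
tool y [ 0.35   0.008 -0.937] tool x [ 0.937 -0.001  0.35 ] tilt 20.51 F jig [-0.9 -0.8 -4.3] w 0.111
```

Emit:
play_rows(increments=[[1,-0.05,1.5,0,0,0,0],[1,-0.05,1.5,0,0,0,0],[1,-0.05,1,0,0,0,0],[1,0,0,0,0,0,0],[1,0,0,0,0,0,0]])

```text
clock: 8.75
tool_pos: [584.2, -137.2, 91.9]
tcp_rot: [-1.562, -0.357, 0.278]
ft_force: [0.0, -0.3, -3.5]
gripper_width: 0.114
```

```bash
python3 -c "
from h import *
jig()"
```

```text
t 8.75 tcp jig [-33.  -42.2  81.9] foot [-12.1 -41.7  26. ] Lcorner [-16.8 -41.7  24.2] Rcorner [ -7.4 -41.8  27.7]
tool y [ 0.35   0.008 -0.937] tool x [ 0.937 -0.002  0.35 ] tilt 20.46 F jig [-0.1 -0.3 -3.5] w 0.114
```

Emit:
play_rows(increments=[[1,0.05,0.5,0,0,0,0],[1,0,0.5,0,0,0,0],[1,0,0,0,0,0,0]])

```text
clock: 9.12
tool_pos: [588.7, -136.1, 82.8]
tcp_rot: [-1.563, -0.358, 0.278]
ft_force: [-0.1, -0.7, -3.6]
gripper_width: 0.11
```

```bash
python3 -c "
from h import *
jig()"
```

```text
t 9.12 tcp jig [-28.4 -42.4  72.8] foot [ -7.5 -42.   16.9] Lcorner [-12.2 -42.   15.1] Rcorner [ -2.8 -42.   18.6]
tool y [ 0.351  0.008 -0.937] tool x [ 0.937 -0.001  0.351] tilt 20.52 F jig [-0.3 -0.7 -3.6] w 0.11
```

Emit:
play_rows(increments=[[1,-0.06,0.4,0,0,0,0],[1,-0.06,0.4,0,0,0,0],[1,0,0,0,0,0,0]])

```text
clock: 9.5
tool_pos: [590.5, -135.6, 74.5]
tcp_rot: [-1.563, -0.358, 0.278]
ft_force: [-0.1, 0.1, -4.9]
gripper_width: 0.115
```

```bash
python3 -c "
from h import *
jig()"
```

```text
t 9.5 tcp jig [-26.5 -42.4  64.5] foot [ -5.6 -42.    8.6] Lcorner [-10.3 -42.    6.8] Rcorner [ -0.9 -42.   10.3]
tool y [ 0.351  0.007 -0.936] tool x [ 0.936 -0.001  0.351] tilt 20.54 F jig [-0.   0.1 -4.9] w 0.115
```

Emit:
play_rows(increments=[[1,0,0,0.4,0,0,0],[1,0,0,0.4,0,0,0],[1,0,0,0.2,0,0,0],[1,0,0,0,0,0,0]])

```text
clock: 10.0
tool_pos: [587.5, -125.0, 74.8]
tcp_rot: [-1.563, -0.359, 0.278]
ft_force: [-0.8, -0.2, -3.8]
gripper_width: 0.111
```

```bash
python3 -c "
from h import *
jig()"
```

```text
t 10.0 tcp jig [-26.5 -31.4  64.8] foot [ -5.5 -31.    8.9] Lcorner [-10.2 -31.    7.1] Rcorner [ -0.8 -31.   10.6]
tool y [ 0.351  0.008 -0.936] tool x [ 0.936 -0.001  0.351] tilt 20.55 F jig [-0.9  0.  -3.8] w 0.111
```

Emit:
play_rows(increments=[[1,0,0,0.1,0,0,0],[1,0,0,0.1,0,0,0],[1,0,0,0,0,0,0]])

```text
clock: 10.38
tool_pos: [587.2, -123.7, 75.0]
tcp_rot: [-1.564, -0.359, 0.278]
ft_force: [0.2, 0.5, -4.9]
gripper_width: 0.108
```

```bash
python3 -c "
from h import *
jig()"
```

```text
t 10.38 tcp jig [-26.4 -30.1  65. ] foot [ -5.4 -29.7   9.1] Lcorner [-10.1 -29.7   7.4] Rcorner [ -0.7 -29.7  10.9]
tool y [ 0.351  0.006 -0.936] tool x [ 0.936 -0.002  0.351] tilt 20.58 F jig [ 0.3  0.4 -4.9] w 0.108
```

Emit:
play_rows(increments=[[1,0,0,0.15,0,0,0],[1,0,0,0.1,0,0,0]])

```text
clock: 10.62
tool_pos: [587.0, -123.5, 75.2]
tcp_rot: [-1.567, -0.36, 0.276]
ft_force: [0.7, -3.0, -5.9]
gripper_width: 0.113
```

```bash
python3 -c "
from h import *
jig()"
```

```text
t 10.62 tcp jig [-26.5 -29.9  65.2] foot [ -5.5 -29.7   9.3] Lcorner [-10.2 -29.7   7.5] Rcorner [ -0.8 -29.8  11.1]
tool y [ 0.352  0.002 -0.936] tool x [ 0.936 -0.003  0.352] tilt 20.62 F jig [-0.2 -3.  -5.9] w 0.113
```

Emit:
play_rows(increments=[[1,-0.05,0.15,0,0,0,0],[1,-0.05,0.15,0,0,0,0],[1,0,0,0,0,0,0]])

```text
clock: 11.0
tool_pos: [587.5, -123.4, 72.2]
tcp_rot: [-1.567, -0.361, 0.276]
ft_force: [0.5, -2.4, -5.1]
gripper_width: 0.108
```

```bash
python3 -c "
from h import *
jig()"
```

```text
t 11.0 tcp jig [-26.  -29.9  62.2] foot [ -5.  -29.8   6.3] Lcorner [ -9.6 -29.8   4.6] Rcorner [ -0.3 -29.8   8.1]
tool y [ 0.353  0.002 -0.936] tool x [ 0.936 -0.003  0.353] tilt 20.66 F jig [-0.2 -2.4 -5.1] w 0.108
```

Emit:
play_rows(increments=[[0.85,0,0,0,0,0,0],[0.78,0,0,0,0,0,0],[0.78,0,0,0,0,0,0],[0.78,0,-1,0,0,0,0],[0.78,0,-2,0,0,0,0],[0.78,0,-3,0,0,0,0],[0.78,0,-2,0,0,0,0],[0.78,0,0,0,0,0,0]])

```text
clock: 12.0
tool_pos: [560.3, -130.0, 152.6]
tcp_rot: [-1.565, -0.364, 0.277]
ft_force: [0.7, -0.4, 0.7]
gripper_width: 0.224
```

Run:
```python
from h import *
jig()
im,dp=imaging.get_image("side"); np.savez("side2.npz",im=im,dp=dp)
cv2.imwrite("pics/rel.png",cv2.resize(im[170:360,270:430],None,fx=3,fy=3,interpolation=cv2.INTER_CUBIC))
```

```text
t 12.0 tcp jig [-54.  -28.7 142.6] foot [-32.7 -28.4  86.8] Lcorner [-37.4 -28.4  85. ] Rcorner [-28.1 -28.4  88.6]
tool y [ 0.356  0.005 -0.934] tool x [ 0.934 -0.002  0.356] tilt 20.87 F jig [ 0.6 -0.6  0.7] w 0.224
```

View pics/rel.png

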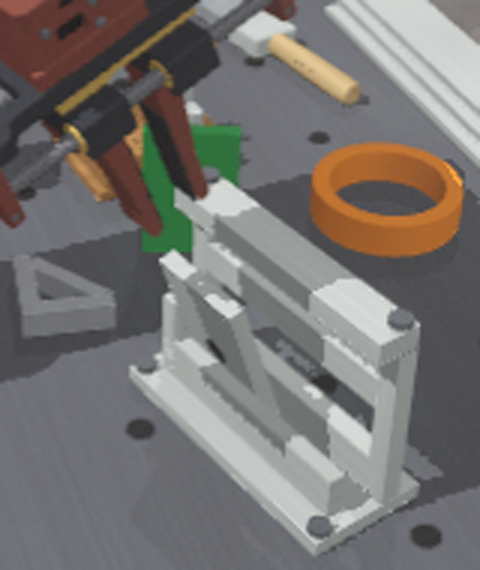

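The picture shows the lug leaning in the slot against the rail, with its side at the stop. The fingers are clear. Next I close them, tilt further and get in front of the plate to push it.

Emit:
play_rows(increments=[[1,-2.2,-0.8,0,0,0,-7],[1,0,0,0,0,0,-7],[1,-1.4,1.6,0,0,0,0],[1,-1.4,1.6,0,0,0,0],[1,-1.4,1.6,0,0,0,0],[1,0,0,0,0,0,0],[1,0,0,0,0,0,0]], squeeze=20)

```text
clock: 12.92
tool_pos: [529.7, -132.3, 86.1]
tcp_rot: [-1.546, -0.542, 0.275]
ft_force: [0.2, -0.1, -0.1]
gripper_width: 0.006
```

```bash
python3 -c "
from h import *
jig(); print(arm.observe()['q'].round(2))"
```

```text
t 12.93 tcp jig [-84.1 -22.5  76.1] foot [-53.3 -21.2  25. ] Lcorner [-57.6 -21.2  22.4] Rcorner [-49.  -21.2  27.6]
tool y [ 0.516  0.023 -0.856] tool x [ 0.856 -0.004  0.516] tilt 31.08 F jig [ 0.2 -0.2 -0.1] w 0.006
[ 0.56  0.37 -0.28  2.29 -1.36  0.22  1.92]
```

Emit:
play_rows(increments=[[1,0.2,0.8,-0.35,0,0,0],[1,0.2,0.8,-0.35,0,0,0],[1,0,0,0,0,0,0]])

```text
clock: 13.3
tool_pos: [544.7, -135.0, 74.7]
tcp_rot: [-1.55, -0.542, 0.28]
ft_force: [-0.8, 0.2, -0.3]
gripper_width: 0.002
```

```bash
python3 -c "
from h import *
jig(); print(arm.observe()['q'].round(2))"
```

```text
t 13.3 tcp jig [-70.4 -29.2  64.7] foot [-39.6 -27.9  13.6] Lcorner [-43.9 -27.9  11. ] Rcorner [-35.3 -27.9  16.1]
tool y [ 0.515  0.021 -0.857] tool x [0.857 0.001 0.516] tilt 31.04 F jig [-0.7  0.4 -0.3] w 0.002
[ 0.61  0.42 -0.35  2.26 -1.36  0.18  1.93]
```

Emit:
play_rows(increments=[[1,0,0,0,0,0,3],[1,0,0,0,0,0,3],[1,0,0,0,0,0,0]])

```text
clock: 13.68
tool_pos: [544.1, -135.2, 75.2]
tcp_rot: [-1.551, -0.434, 0.282]
ft_force: [0.7, -0.1, -0.1]
gripper_width: 0.001
```

```bash
python3 -c "
from h import *
jig(); print(arm.observe()['q'].round(2))"
```

```text
t 13.68 tcp jig [-71.  -29.2  65.2] foot [-45.9 -28.   11. ] Lcorner [-50.5 -28.    8.9] Rcorner [-41.4 -28.   13.1]
tool y [ 0.42   0.021 -0.907] tool x [0.907 0.002 0.42 ] tilt 24.85 F jig [ 0.6 -0.2 -0.1] w 0.001
[ 0.26  0.39  0.02  2.22 -1.    0.3   1.5 ]
```

Emit:
play_rows(increments=[[1,0.7,0.32,0,0,0,0],[1,0.6,0.28,0,0,0,0],[1,0.3,0.14,0,0,0,0],[1,0,0,0,0,0,0]])

```text
clock: 14.18
tool_pos: [561.2, -129.9, 74.8]
tcp_rot: [-1.549, -0.435, 0.28]
ft_force: [-0.3, -0.4, 0.2]
gripper_width: 0.005
```

```bash
python3 -c "
from h import *
jig(); print(arm.observe()['q'].round(2))"
```

```text
t 14.18 tcp jig [-53.1 -28.9  64.8] foot [-27.9 -27.6  10.7] Lcorner [-32.4 -27.6   8.6] Rcorner [-23.4 -27.6  12.8]
tool y [ 0.422  0.022 -0.907] tool x [0.907 0.001 0.422] tilt 24.94 F jig [-0.4 -0.3  0.2] w 0.005
[ 0.23  0.41  0.03  2.19 -0.98  0.3   1.46]
```

Now I push slowly in about 3 mm steps, 10 mm in all.

Emit:
play_rows(increments=[[1,0.27,0.13,0,0,0,0],[1,0.27,0.13,0,0,0,0],[1,0.27,0.13,0,0,0,0],[1,0.09,0.04,0,0,0,0]])

```text
clock: 14.68
tool_pos: [570.9, -127.5, 74.4]
tcp_rot: [-1.549, -0.435, 0.278]
ft_force: [-0.0, -0.1, 0.4]
gripper_width: 0.006
```

```bash
python3 -c "
from h import *
jig()"
```

```text
t 14.68 tcp jig [-43.1 -29.3  64.4] foot [-18.  -28.   10.3] Lcorner [-22.5 -28.    8.2] Rcorner [-13.5 -28.   12.4]
tool y [ 0.421  0.022 -0.907] tool x [ 0.907 -0.001  0.421] tilt 24.93 F jig [-0.1 -0.1  0.4] w 0.006
```

Emit:
play_rows(increments=[[1,0.22,0.1,0,0,0,0],[1,0.22,0.1,0,0,0,0],[1,0.22,0.1,0,0,0,0],[1,0.22,0.1,0,0,0,0],[1,0.1,0.04,0,0,0,0]])

```text
clock: 15.3
tool_pos: [581.5, -124.4, 74.4]
tcp_rot: [-1.549, -0.434, 0.278]
ft_force: [-1.0, -0.4, -0.3]
gripper_width: 0.007
```

```bash
python3 -c "
from h import *
jig()"
```

```text
t 15.3 tcp jig [-32.1 -29.2  64.4] foot [ -7.  -27.9  10.3] Lcorner [-11.5 -27.9   8.2] Rcorner [ -2.4 -27.9  12.4]
tool y [ 0.421  0.022 -0.907] tool x [ 0.907 -0.001  0.421] tilt 24.89 F jig [-1.1 -0.1 -0.3] w 0.007
```

Emit:
play_rows(increments=[[1,0.15,0.07,0,0,0,0],[1,0.15,0.07,0,0,0,0],[1,0.15,0.07,0,0,0,0],[1,0.1,0.05,0,0,0,0]])

```text
clock: 15.8
tool_pos: [587.9, -122.5, 74.5]
tcp_rot: [-1.549, -0.435, 0.278]
ft_force: [-0.7, 0.2, 0.2]
gripper_width: 0.009
```

Run:
```python
from h import *
jig()
im,dp=imaging.get_image("side"); np.savez("side3.npz",im=im,dp=dp)
cv2.imwrite("pics/push.png",cv2.resize(im[170:360,270:430],None,fx=3,fy=3,interpolation=cv2.INTER_CUBIC))
```

```text
t 15.8 tcp jig [-25.4 -29.1  64.5] foot [ -0.3 -27.8  10.3] Lcorner [ -4.8 -27.8   8.2] Rcorner [  4.3 -27.8  12.4]
tool y [ 0.421  0.022 -0.907] tool x [ 0.907 -0.001  0.421] tilt 24.91 F jig [-0.6  0.4  0.2] w 0.009
```

View pics/push.png

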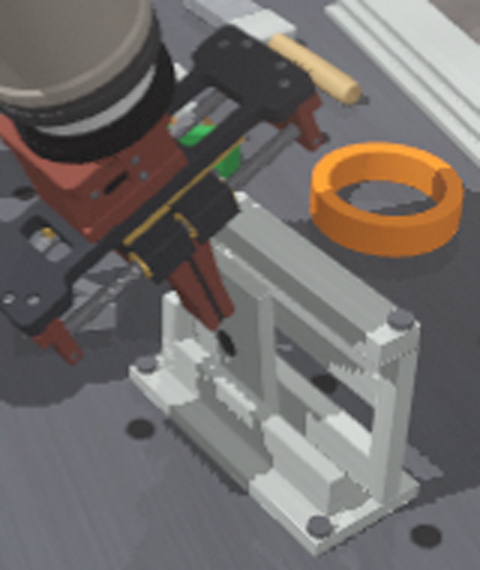

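The plate is nearly upright and the fingertips are just above its hole mark. I continue gently until the force rises.

Emit:
play_rows(increments=[[1,0.1,0.05,0,0,0,0],[1,0.1,0.05,0,0,0,0],[1,0.1,0.05,0,0,0,0]])

```text
clock: 16.23
tool_pos: [591.5, -121.4, 74.4]
tcp_rot: [-1.549, -0.435, 0.278]
ft_force: [-0.3, -1.3, 0.5]
gripper_width: 0.004
```

```bash
python3 -c "
from h import *
jig()"
```

```text
t 16.23 tcp jig [-21.7 -29.   64.4] foot [  3.5 -27.7  10.3] Lcorner [ -1.1 -27.7   8.2] Rcorner [  8.  -27.7  12.4]
tool y [ 0.421  0.022 -0.907] tool x [ 0.907 -0.001  0.421] tilt 24.92 F jig [-0.6 -1.2  0.5] w 0.004
```

Emit:
play_rows(increments=[[1,0.1,0.05,0,0,0,0],[1,0.1,0.05,0,0,0,0]])

```text
clock: 16.48
tool_pos: [593.8, -120.7, 74.4]
tcp_rot: [-1.549, -0.435, 0.278]
ft_force: [0.7, 0.4, 0.3]
gripper_width: 0.006
```

Emit:
play_rows(increments=[[1,0.1,0.05,0,0,0,0]])

```text
clock: 16.6
tool_pos: [595.0, -120.3, 74.3]
tcp_rot: [-1.549, -0.435, 0.278]
ft_force: [-0.3, 0.2, -0.6]
gripper_width: 0.006
```

```bash
python3 -c "
from h import *
jig()"
```

```text
t 16.6 tcp jig [-18.  -29.   64.3] foot [  7.1 -27.7  10.2] Lcorner [  2.6 -27.7   8.1] Rcorner [ 11.7 -27.7  12.3]
tool y [ 0.421  0.022 -0.907] tool x [ 0.907 -0.001  0.421] tilt 24.92 F jig [-0.2  0.3 -0.6] w 0.006
```

Emit:
play_rows(increments=[[1,0.09,0.04,0,0,0,0],[1,0.05,0.02,0,0,0,0]])

```text
clock: 16.85
tool_pos: [596.1, -120.0, 74.2]
tcp_rot: [-1.549, -0.434, 0.278]
ft_force: [-4.1, -0.5, 2.6]
gripper_width: 0.007
```

Emit:
play_rows(increments=[[1,0.09,0.04,0,0,0,0]])

```text
clock: 16.98
tool_pos: [596.1, -120.0, 73.9]
tcp_rot: [-1.548, -0.433, 0.277]
ft_force: [-5.4, -1.5, 3.6]
gripper_width: 0.005
```

```bash
python3 -c "
from h import *
jig()"
```

```text
t 16.98 tcp jig [-16.8 -29.   63.9] foot [  8.3 -27.7   9.7] Lcorner [  3.7 -27.7   7.6] Rcorner [ 12.8 -27.7  11.8]
tool y [ 0.42   0.022 -0.907] tool x [ 0.908 -0.002  0.42 ] tilt 24.82 F jig [-5.6  0.1  3.6] w 0.005
```

Firm contact at the fence (5.6 N). I back straight off and check.

Emit:
play_rows(increments=[[1,-0.1,-0.05,0,0,0,0],[1,-0.2,-0.1,0,0,0,0],[1,-1,-0.5,0,0,0,0],[1,-2,-1,0,0,0,0],[1,-2,-1,0,0,0,0],[1,0,-4,-2,0,0,0],[1,0,-4,-3,0,0,0],[1,0,0,-3,0,0,0]])

```text
clock: 17.98
tool_pos: [524.8, -224.9, 148.4]
tcp_rot: [-1.546, -0.433, 0.28]
ft_force: [2.1, -0.6, 0.9]
gripper_width: 0.008
```

Run:
```python
from h import *
jig()
C=cal("side"); im,dp=imaging.get_image("side")
v,u=np.mgrid[0:400,0:640]; P=(ondepth(C,np.c_[u.ravel(),v.ravel()],dp.ravel())-S)@Rj
Q=P.reshape(400,640,3); k=(P[:,0]>-40)&(P[:,0]<3)&(P[:,1]>-58)&(P[:,1]<-8)&(P[:,2]>30)&(P[:,2]<88); q=P[k]
A=np.c_[q[:,1:],np.ones(len(q))]; 
for _ in range(3):
    c=np.linalg.lstsq(A,q[:,0],rcond=None)[0]; r=abs(q[:,0]-A@c); A,q=A[r<4],q[r<4]
print("face x=a*y+b*z+c",c.round(3),"at mid",(c@[-30,45,1]).round(1),"tilt",np.degrees(np.arctan(c[1])).round(1),"n",len(q))
x0,y0=290,200; b=cv2.resize(im[200:345,x0:415],None,fx=4,fy=4,interpolation=cv2.INTER_CUBIC)
for p in ((-10,0,90),(-10,-60,90),(-10,-60,24),(0,-60,90),(0,-60,24),(-10,0,50),(-17.5,-60,24)):
    w=((proj(C,[S+Rj@np.array(p,float)])[0]-[x0,y0]+.5)*4).astype(int); cv2.drawMarker(b,tuple(map(int,w)),(0,0,255),cv2.MARKER_CROSS,9,1)
cv2.imwrite("pics/up.png",b)
```

```text
t 17.98 tcp jig [-114.3 -110.1  138.4] foot [ -89.3 -108.6   84.2] Lcorner [ -93.8 -108.6   82.1] Rcorner [ -84.7 -108.6   86.3]
tool y [ 0.419  0.025 -0.908] tool x [0.908 0.001 0.419] tilt 24.8 F jig [ 1.9 -1.1  0.9] w 0.008
face x=a*y+b*z+c [ 2.000e-03  1.000e-03 -9.925e+00] at mid -9.9 tilt 0.0 n 591
```

View pics/up.png

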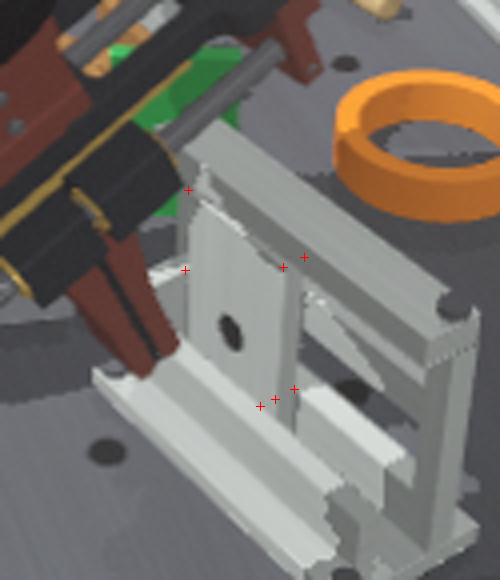

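The picture shows the plate upright: the face fit gives x = -9.9 mm and 0.0° tilt. The end-stop side may be a hair open, so I'll nudge the free edge gently towards the stop.

Emit:
play_rows(increments=[[1,0.41,2.34,0.4,0,0,0],[1,0.41,2.34,0.4,0,0,0],[1,0.41,2.34,0.4,0,0,0],[1,0.41,2.2,0.3,0,0,0],[1,0,0,0,0,0,0],[1,0,0,0,0,0,0]])

```text
clock: 18.77
tool_pos: [570.5, -199.2, 69.6]
tcp_rot: [-1.549, -0.433, 0.273]
ft_force: [-0.3, 0.2, -0.2]
gripper_width: 0.006
```

```bash
python3 -c "
from h import *
jig(); print(arm.observe()['q'].round(2))"
```

```text
t 18.77 tcp jig [-63.3 -98.1  59.6] foot [-38.2 -96.9   5.4] Lcorner [-42.7 -96.9   3.3] Rcorner [-33.7 -97.    7.5]
tool y [ 0.42   0.019 -0.908] tool x [ 0.908 -0.005  0.42 ] tilt 24.81 F jig [-0.3  0.3 -0.2] w 0.006
[ 0.31  0.46  0.09  2.11 -0.97  0.39  1.54]
```

Emit:
play_rows(increments=[[1,1.4,1.15,0.1,0,0,0],[1,1.4,1.15,0.1,0,0,0],[1,1.2,1.0,0.1,0,0,0],[1,0,0,0,0,0,0],[1,0,0,0,0,0,0]])

```text
clock: 19.4
tool_pos: [622.2, -181.2, 57.4]
tcp_rot: [-1.552, -0.435, 0.274]
ft_force: [0.2, 0.4, -0.3]
gripper_width: 0.004
```

```bash
python3 -c "
from h import *
jig()"
```

```text
t 19.4 tcp jig [ -8.6 -95.   47.4] foot [ 16.6 -94.   -6.7] Lcorner [ 12.  -94.   -8.8] Rcorner [ 21.1 -94.   -4.6]
tool y [ 0.422  0.017 -0.907] tool x [ 0.907 -0.004  0.422] tilt 24.95 F jig [ 0.3  0.3 -0.3] w 0.004
```

Emit:
play_rows(increments=[[1,-0.1,0,0.8,0,0,0],[1,0,0,0.6,0,0,0],[1,0,0,0.3,0,0,0],[1,0,0,0.2,0,0,0],[1,0,0,0.1,0,0,0]])

```text
clock: 20.02
tool_pos: [614.0, -161.5, 57.5]
tcp_rot: [-1.551, -0.435, 0.273]
ft_force: [-0.2, -0.7, -0.3]
gripper_width: 0.007
```

```bash
python3 -c "
from h import *
jig()"
```

```text
t 20.02 tcp jig [-11.1 -73.8  47.5] foot [ 14.1 -72.8  -6.6] Lcorner [  9.5 -72.8  -8.7] Rcorner [ 18.6 -72.9  -4.5]
tool y [ 0.421  0.017 -0.907] tool x [ 0.907 -0.006  0.421] tilt 24.92 F jig [-0.4 -0.6 -0.3] w 0.007
```

Emit:
play_rows(increments=[[1,0,0,0.1,0,0,0],[1,0,0,0.1,0,0,0]])

```text
clock: 20.27
tool_pos: [613.5, -159.8, 57.7]
tcp_rot: [-1.552, -0.435, 0.273]
ft_force: [-0.5, 1.0, -0.1]
gripper_width: 0.003
```

Emit:
play_rows(increments=[[1,0,0,0.1,0,0,0]])

```text
clock: 20.4
tool_pos: [613.3, -159.2, 57.7]
tcp_rot: [-1.552, -0.435, 0.273]
ft_force: [-1.1, -1.6, -0.6]
gripper_width: -0.002
```

Emit:
play_rows(increments=[[1,0,0,0.1,0,0,0]])

```text
clock: 20.52
tool_pos: [613.2, -159.1, 57.9]
tcp_rot: [-1.554, -0.435, 0.272]
ft_force: [0.2, -2.2, -0.7]
gripper_width: 0.005
```

Emit:
play_rows(increments=[[1,0,0,0.15,0,0,0]])

```text
clock: 20.65
tool_pos: [613.1, -158.9, 58.1]
tcp_rot: [-1.556, -0.436, 0.271]
ft_force: [1.3, -2.6, -0.9]
gripper_width: 0.005
```

Emit:
play_rows(increments=[[1,0,0,0.2,0,0,0]])

```text
clock: 20.78
tool_pos: [612.8, -158.8, 58.2]
tcp_rot: [-1.558, -0.436, 0.27]
ft_force: [1.6, -5.7, -1.6]
gripper_width: 0.003
```

```bash
python3 -c "
from h import *
jig()"
```

```text
t 20.77 tcp jig [-11.5 -70.9  48.2] foot [ 13.7 -70.4  -5.9] Lcorner [  9.2 -70.3  -8. ] Rcorner [ 18.2 -70.4  -3.8]
tool y [ 0.422  0.008 -0.907] tool x [ 0.907 -0.008  0.422] tilt 24.97 F jig [-0.1 -6.  -1.6] w 0.003
```

It is solid at 6 N with no further travel, so the plate is against the stop. I retreat in -y, then out the front and up.

Emit:
play_rows(increments=[[1,0,0,-0.3,0,0,0],[1,0,0,-1,0,0,0],[1,0,0,-2,0,0,0],[1,-2,-1,0,0,0,0],[1,-2,-1.5,0,0,0,0],[1,-2,-3,0,0,0,0],[1,-1,-5,-2,0,0,0],[1,0,-5,-5,0,0,0],[1,0,-5,-5,0,0,0],[1,0,0,-5,0,0,0],[1,0,0,-5,0,0,0],[1,0,0,0,0,0,0]])

```text
clock: 22.28
tool_pos: [536.5, -450.0, 205.8]
tcp_rot: [-1.558, -0.432, 0.27]
ft_force: [-1.1, 1.3, -1.3]
gripper_width: 0.008
```

Run:
```python
from h import *
jig()
C=cal("side"); im,dp=imaging.get_image("side"); im2,_=imaging.get_image("scene")
v,u=np.mgrid[0:400,0:640]; P=(ondepth(C,np.c_[u.ravel(),v.ravel()],dp.ravel())-S)@Rj
k=(P[:,0]>-40)&(P[:,0]<3)&(P[:,1]>-58)&(P[:,1]<-8)&(P[:,2]>30)&(P[:,2]<88); q=P[k]; A=np.c_[q[:,1:],np.ones(len(q))]
for _ in range(3):
    c=np.linalg.lstsq(A,q[:,0],rcond=None)[0]; r=abs(q[:,0]-A@c); A,q=A[r<4],q[r<4]
print("face",c.round(3),(c@[-30,45,1]).round(1),"y range",np.percentile(q[:,1],[0,100]),"ztop",q[:,2].max())
k=(abs(P[:,0]+10)<3)&(P[:,2]>55)&(P[:,2]<96)&(P[:,1]>-75)&(P[:,1]<12); print("plate above stop: y",np.percentile(P[k,1],[1,99]).round(1),"z",np.percentile(P[k,2],99).round(1))
x0,y0=290,180; b=cv2.resize(im[180:345,x0:415],None,fx=3.3,fy=3.3,interpolation=cv2.INTER_CUBIC)
a=cv2.resize(im2[160:260,320:420],None,fx=4,fy=4,interpolation=cv2.INTER_CUBIC)
h=max(a.shape[0],b.shape[0]);o=np.zeros((h,a.shape[1]+b.shape[1],3),np.uint8);o[:b.shape[0],:b.shape[1]]=b;o[:a.shape[0],b.shape[1]:]=a
cv2.imwrite("pics/fin.png",o[:600,:]); print(o.shape)
```

```text
t 22.27 tcp jig [-165.1 -329.8  195.8] foot [-140.1 -329.2  141.6] Lcorner [-144.7 -329.2  139.5] Rcorner [-135.6 -329.3  143.6]
tool y [ 0.419  0.009 -0.908] tool x [ 0.908 -0.008  0.419] tilt 24.75 F jig [-0.7  1.5 -1.3] w 0.008Traceback (most recent call last):
  File "<stdin>", line 8, in <module>
    return _quantile_unchecked(
        a, q, axis, out, overwrite_input, method, keepdims, weights)
    return _ureduce(a,
                    func=_quantile_ureduce_func,
    ...<5 lines>...
                    overwrite_input=overwrite_input,
                    method=method)
    r = func(a, **kwargs)
    result = _quantile(arr,
                       quantiles=q,
    ...<2 lines>...
                       out=out,
                       weights=wgt)
    slices_having_nans = np.isnan(arr[-1, ...])
                                  ~~~^^^^^^^^^
IndexError: index -1 is out of bounds for axis 0 with size 0
```

The arm now blocks the side camera, so I move it up and away to the other side.

Emit:
play_rows(increments=[[1,0,-5,0,0,0,0],[1,0,-5,0,0,0,0],[1,0,-4,0,0,0,0],[1,0,0,5,0,0,4],[1,0,0,5,0,0,4],[1,0,0,5,0,0,4],[1,0,0,5,0,0,4],[1,0,0,5,0,0,4],[1,0,0,5,0,0,0],[1,0,0,5,0,0,0],[1,0,0,5,0,0,0],[1,0,0,5,0,0,0],[1,0,0,0,0,0,0]])

```text
clock: 24.0
tool_pos: [337.1, -6.0, 342.8]
tcp_rot: [-1.55, -0.069, 0.301]
ft_force: [0.1, -0.4, -1.0]
gripper_width: 0.008
```

Run:
```python
from h import *
jig()
C=cal("side"); im,dp=imaging.get_image("side"); im2,_=imaging.get_image("scene")
x0,y0=290,180; b=cv2.resize(im[180:345,x0:415],None,fx=3.3,fy=3.3,interpolation=cv2.INTER_CUBIC)
a=cv2.resize(im2[160:260,320:420],None,fx=3.8,fy=3.8,interpolation=cv2.INTER_CUBIC)
h=max(a.shape[0],b.shape[0]);o=np.zeros((h,a.shape[1]+b.shape[1],3),np.uint8);o[:b.shape[0],:b.shape[1]]=b;o[:a.shape[0],b.shape[1]:]=a
cv2.imwrite("pics/fin.png",o); print(o.shape)
v,u=np.mgrid[0:400,0:640]; P=(ondepth(C,np.c_[u.ravel(),v.ravel()],dp.ravel())-S)@Rj
k=(P[:,0]>-40)&(P[:,0]<3)&(P[:,1]>-58)&(P[:,1]<-8)&(P[:,2]>30)&(P[:,2]<88); q=P[k]; A=np.c_[q[:,1:],np.ones(len(q))]; print(len(q))
if len(q)>50:
    for _ in range(3):
        c=np.linalg.lstsq(A,q[:,0],rcond=None)[0]; r=abs(q[:,0]-A@c); A,q=A[r<4],q[r<4]
    print("face",c.round(3),(c@[-30,45,1]).round(1))
    k=(abs(P[:,0]+10)<3)&(P[:,2]>53)&(P[:,2]<96)&(P[:,1]>-75)&(P[:,1]<12); print("y",np.percentile(P[k,1],[1,99]).round(1),"z",np.percentile(P[k,2],99).round(1))
```

```text
t 24.0 tcp jig [-234.4  152.   332.8] foot [-230.3  153.3  273.3] Lcorner [-235.3  153.2  272.9] Rcorner [-225.3  153.4  273.6]
tool y [ 0.068  0.023 -0.997] tool x [0.997 0.022 0.069] tilt 3.91 F jig [-0.1 -0.4 -1. ] w 0.008
(544, 792, 3)
581
face [ 8.000e-03  2.000e-03 -9.972e+00] -10.1
y [-61.   -1.2] z 90.5
```

View pics/fin.png

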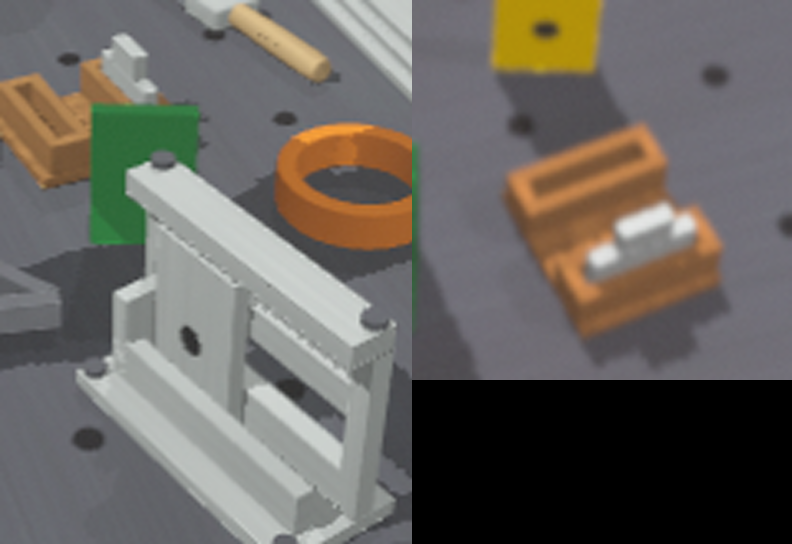

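The lug is upright against the fence and at the stop, with its top at 90.5 mm, so it stands on the floor. The gusset is still in the rack and the robot is clear. I hand the job in.

```bash
python3 -c "
from h import *
print(ticket.close_job())"
```

```text
the job is handed in; nothing more can be done
None
```

The lug plate is released in the jig slot, upright against the fence and up against the end stop. I handed the job in at about 24 s with the arm well clear.

I took the plate from the rack and tipped it into the slot at about 20°. I slid it lightly to the end stop, let it go, and pushed it up against the fence with the closed fingers. The free edge then got a final nudge towards the stop.

**Last checks, side-camera depth in jig axes:**
- **Fence:** the front face is at x = -10.1 mm (nominal -10). It leans about 0.1° and is twisted about 0.5°, which is within measurement noise.
- **Floor:** the top edge is at 90.5 mm above the slot floor (nominal 90), so the plate is standing on it.
- **End stop:** the plate reads y = -61.0 to -1.2 mm, about 1 mm off the ideal -60 to 0. That is within the 2 mm calibration, and the final nudge met solid resistance at 6 N with no further travel.
- **Gusset:** it is still in its rack pocket in the last picture.

**Disagreed with the plan:**
- The push against the fence peaked at about 5.6 N, above the suggested 4 N.
- Tilting the tool to 31° for that push put joints 5, 6 and 7 near the arm's limits. Joints 5 (-1.36) and 6 (0.18) came within 0.01 rad of their range ends, so I eased back to 25°.

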